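Put the rinsed water tank back on the wet grinder and lock it

TASK

The wet grinder's blue water tank has been rinsed and lies on the sloping wooden draining stand. Slide the red-knobbed lock back out of the way, lift the tank by its black handle and seat it gently on the grinder, fully down on both pegs (big hole on big peg), then slide the lock over the tank's yellow lug all the way to its end stop. Do not push the glue bottle, the tumbler or the whetstone away or knock them over.

Things in the scene. Friction and masses are not known exactly. Their poses are not given: they have to be found in the camera images.
- tank: Blue water tank, loose, 0.4 kg; origin: centre of the flat underside, z up, x along its length. Flange 156 (x) x 50 (y) x 12 mm with a through hole near each end. Blue body 82 x 64 mm, z 12 to 62. Yellow lock lug (x -6 to +30, flange thickness) sticks out to y = -56. Starts on the draining stand, tilted 27 degrees, its +x end up the slope, its -x end against the stand's lip
- tank_handle (a point): Middle of the tank's black carrying handle, 90 mm above the tank's origin, axes as the tank's: a straight bar along x, 84 long, 16 wide (y), 16 high (82 to 98 mm above the underside), with 20 mm of free space beneath between its two posts
- hole_big (a point): Centre of the tank's 16 mm hole, at the underside, x = -60 mm on the tank
- hole_small (a point): Centre of the tank's 12 mm hole, at the underside, x = +60 mm on the tank
- grinder: Wet grinder base, fixed: grey box, origin on the table under the centre of the tank's seat, x -95 to +131, y -103 to +63 mm, deck 45 mm above the table. Behind the seat (x 88 to 128) a blue motor hood, 90 mm above the table, with a brass grinding bit up to 124 mm. The tank seats with its axes parallel to the grinder's, big hole on big peg
- seat (a point): Centre of the tank's seat on the deck, 45 mm above the table; the seated tank's origin lies here; axes as the grinder's
- peg_big (a point): Foot of the 14 mm steel peg, on the deck, x = -60 mm on the grinder; 22 mm high, the upper 8 mm conical
- peg_small (a point): Foot of the 10 mm steel peg, on the deck, x = +60 mm on the grinder; 22 mm high, the upper 8 mm conical
- lock_slide (a joint): Lock carriage on a rail along the grinder's x: 0 (m) fully back (-x), 0.070 end stop, locked; stays where left. Its block (40 x 32 mm, top 70 mm above the table) has a steel tongue 24 mm wide (x) reaching to y = -40 mm, underside 61 mm above the table, 4 mm over the seated flange. The tank's lug passes down only below 0.034; it starts at 0.046 to 0.058, in the way
- lock_knob (a point): On the axis of the carriage's upright red knob, 20 mm diameter, 90 mm above the table (knob from 70 to 104 mm); at x = -58 mm + joint value, y = -79 mm on the grinder; axes as the grinder's
- drain_stand: Wooden draining stand, fixed, origin on the table; x -38 to +132, y -75 to +75 mm; slatted face rises 27 degrees towards its +x, from 32 mm high at x = -30 (where the lip is) to 112 mm
- glue_bottle: White glue bottle with red spout, bystander, 53 mm diameter, 153 high, origin at the underside, stands on the +y side of the draining stand
- tumbler: Clear tumbler, bystander, 77 mm diameter, 85 high, origin at the underside, stands on the +y side of the grinder
- whetstone: Grey whetstone, bystander, 50 x 88 x 21 mm, origin at the underside, lies on the -y side of the grinder, its long side (its own y) roughly along the grinder's x
Mind the look-alikes: they are no part of the job. Leave any turquoise look-alike of the tank alone.

How it is judged (in metres and radians):
On the way, in this order (a step that is already met when the one before it is completed fails the run):
1. the tank is fully down on both pegs, the lock still back (horizontal distance between hole_big and peg_big below 0.004 m and horizontal distance between hole_small and peg_small below 0.004 m and z of tank in the frame of seat between -0.004 and 0.003 m and angle between tank's own z axis and vertical below 0.04 rad and value of joint lock_slide below 0.04 m), for 0.2 s.
2. the lock is slid over the lug to its end stop (horizontal distance between hole_big and peg_big below 0.004 m and horizontal distance between hole_small and peg_small below 0.004 m and z of tank in the frame of seat between -0.004 and 0.003 m and angle between tank's own z axis and vertical below 0.04 rad and value of joint lock_slide above 0.066 m), for 0.2 s.
At the end, for the whole second after the job is handed in: The tank rests fully down on the grinder: each hole within 4 mm of its peg's axis, underside within 3 mm of the deck, level within 0.04 rad, at rest; the lock is at its end stop (joint above 0.066 of 0.070 m) (all of step 2 and linear speed of tank below 0.02 m/s); the robot touches nothing.
It fails at once if the glue bottle, tumbler or whetstone was pushed more than 40 mm or tipped over (distance of any of glue_bottle, tumbler, whetstone from where it was at the start of the episode above 0.04 m or angle between any of glue_bottle, tumbler's own z axis and vertical above 0.5 rad).
It fails at once if the tank was slammed onto or jammed against the grinder (over 80 N) (contact force between tank and grinder above 80 N).
It also fails if it takes over 64 s, if anything falls off the work surface, if the arm or the gripper's body presses on something with over 40 N, if the wrist force passes 120 N, or if a joint passes its speed limit or range.

ROBOT

A 6-joint arm with a two-finger parallel gripper is mounted at the origin on the work surface; the furniture and walls round the work are solid. World frame = base frame: x ahead of the robot, y to its left, z up, the work surface at z = 0. Lengths are in mm, angles in degrees, forces in N, time in s.
With the tool pointing down it reaches from about 325 to 775 mm from the base axis. Payload 5.5 kg.
Tool frame: the origin (TCP) lies on the centre line of the jaws, within the pads' length; the fingertips stand 25 mm ahead of it and the grasp point (between the pads) lies 6 mm ahead of it (r.tip_extent is the z of the fingertips in the tool frame, in mm); z points along the fingers, y is the line along which they close (so a half turn about z gives the same grasp; the last joint's range is limited). The gripper opens to 88 mm and grips with 3 to 60 N. Pads are 20 mm wide; open, the fingers measure 115 mm over their backs; the gripper's body (75 mm by 178 mm) begins 61 mm behind the grasp point.
Start: joints at [68.199, 5.22, 70.514, -0, 104.267, -3.249], TCP at [190.907, 568.833, 209.031] pointing down, gripper open.
Joint ranges: [-164.24, 164.24], [-49.07, 125.15], [9.68, 141.18], [-86.29, 266.29], [3.28, 154.24], [-151.56, 151.56]. Speed limits (degrees/s): [147.25, 147.25, 172.46, 180, 180, 180].

INTERFACE

Orientations are given as [roll, pitch, yaw] about the fixed x, y, z axes, in that order (R = Rz(yaw) Ry(pitch) Rx(roll)).
In Python, from station import r gives the robot as it stands. The module is installed in compiled form; this text tells all that it offers.
- The arm moves only by the tool jog_arm, never from a script. Its argument "targets" is a list of rows, each a list of 7 numbers: the shift along the tool's x, y, z as a fraction of full scale, then the turn, a rotation vector about the tool's x, y, z as a fraction of full scale, then the closure, from 0 (fully open) to 1 (shut). A call has 1 to 5 rows; each row is the pose to reach, as a shift and turn from the pose commanded when the call began, along the tool's axes at that moment; what a row does not reach only later rows make up. Full scale, the value 1, is 0.8 m for a shift and 90 degrees for a turn. A row lasts 1/12 s, in which the tool goes at most 41.7 mm and 7.16 degrees, less where a joint would pass 70% of its speed; a pose out of reach is approached as far as the arm can. A call with a number of a shift or a turn outside -1 to 1 is refused whole. A call with a gripper value outside its range is refused whole. The fingers move at their own pace and stop on an object; the grip force is fixed at half the most. Time passes only in rows, so rows that repeat a pose let the fingers close. It gives the time, the measured TCP pose, the force, the opening and the grip force at its end, in the units of the state.
- r.state(): the state, without advancing time (a new reading comes with each control period).
- r.read_camera(name): name is "side" or "top" or "wrist"; returns the picture (400x640x3 uint8, blue, green, red); there is no depth.
- r.get_calibration(name): a dict with "mtx" (3x3 intrinsics, pixels), "position" and "rotation" of the camera in the world. Camera axes: x right, y down, z forward; pixel columns grow to the right and rows downward; lengths in mm; the calibration is good to about 2 mm. A picture is of the moment at which its call begins: read the wrist's pose just before it. get_calibration takes no time and is no camera call; for the wrist camera it gives the pose at the moment of the call.
- r.close_job(): hands the job in; it is judged then, once.
The state is a dict: "clock": time; "joint_positions": joint angles; "qd": joint speeds; "joint_efforts": joint torques, N m; "tool_pos": TCP position; "eef_rot": TCP orientation; "force": force on the tool from outside, world axes, zero at the start; "moment": the same for the moment, N m; "width": opening from 0.0 (shut) to 1.0 (fully open); "grip_force": force on a finger pad.
Only numpy, scipy, OpenCV 4.12 (cv2) and the standard library are available. Lean on these libraries where they do the work, as an engineer would, in place of code of your own. Each camera call takes 0.05 s, during which the arm holds its last target. There are 200 camera calls.

## Working session

There is one attempt and no reset: what is moved stays moved. The work goes in short steps, Python scripts to look and compute and a tool call to move; the robot and the scene stay as the last step left them, time stands still between calls to the robot, and variables do not carry over. Pictures are saved under pics/ and viewed, at most 10 in all, crops included, and the job is handed in when it is done.

Besides the shell and the picture viewer there is one more tool, called after "Request:" by a JSON object that holds its "name" and its "arguments". jog_arm: Moves the arm, as the interface text tells. Shift numbers are shares of 0.8 m and turn numbers shares of 90 degrees, none past 1 either way. Its arguments: {"type":"object","properties":{"targets":{"type":"array"}},"required":["targets"]}

```bash
mkdir -p pics
python3 - <<'E'
from station import r
import cv2,numpy as np
s=r.state();print({k:np.round(v,2).tolist() for k,v in s.items()}, r.tip_extent)
for n in("side","top","wrist"):
    cv2.imwrite(f"pics/{n}0.png",r.read_camera(n)); c=r.get_calibration(n)
    print(n,{k:np.round(v,3).tolist() for k,v in c.items()})
E
```

```text
{'clock': 0.0, 'joint_positions': [68.2, 5.26, 70.58, 0.0, 104.27, -3.25], 'qd': [0.02, -0.08, 0.15, 0.03, 0.06, -0.01], 'joint_efforts': [-0.0, -44.65, -40.64, 0.07, 0.03, -0.0], 'tool_pos': [190.79, 568.52, 207.92], 'eef_rot': [-179.89, -0.01, 161.45], 'force': [0.03, -0.63, 0.32], 'moment': [0.03, 0.02, -0.04], 'grip_force': 0.0, 'width': 1.0} 25.0
side {'mtx': [[513.72, 0.0, 317.106], [0.0, 513.72, 203.528], [0.0, 0.0, 1.0]], 'position': [-24.22, 1271.536, 880.332], 'rotation': [-119.258, 0.329, -156.809]}
top {'mtx': [[380.056, 0.0, 324.152], [0.0, 380.056, 198.601], [0.0, 0.0, 1.0]], 'position': [420.421, 11.353, 1393.736], 'rotation': [-176.155, -0.981, -88.601]}
wrist {'mtx': [[335.848, 0.0, 317.482], [0.0, 335.848, 199.429], [0.0, 0.0, 1.0]], 'position': [116.439, 593.171, 383.596], 'rotation': [163.479, 0.155, 71.458]}
```

View pics/top0.png

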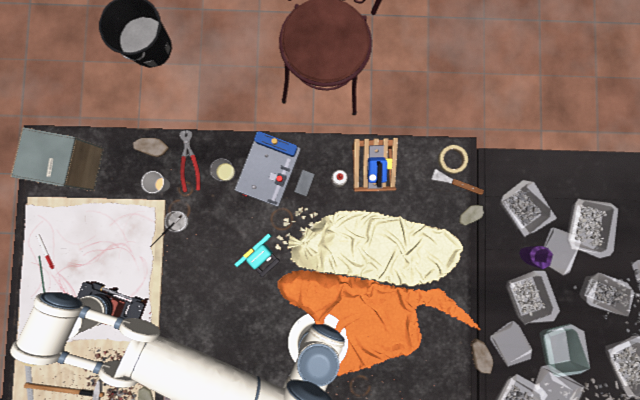

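View pics/side0.png

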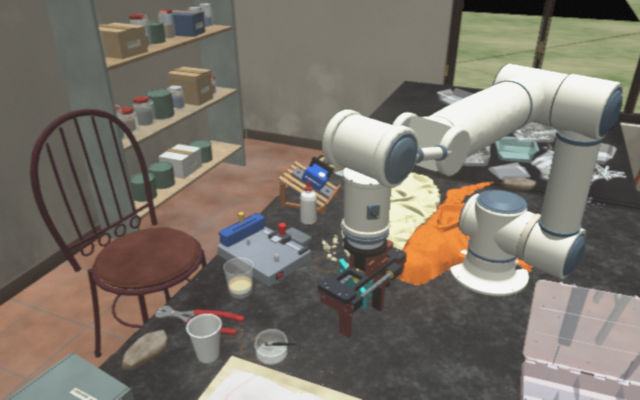

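The top view shows the grinder at about (268,165) with its blue hood at the top, the red knob at (278,180) and the whetstone at (304,182). The glue bottle is at (340,178) and the stand with the blue tank at (377,165). A turquoise look-alike lies at (258,255). The side view agrees.

```bash
cat > h.py <<'E'
from station import r
import cv2,numpy as np
from scipy.spatial.transform import Rotation as R
rot=lambda e:R.from_euler('xyz',e,degrees=True).as_matrix()
def ray(c,uv):
    d=rot(c["rotation"])@np.linalg.inv(c["mtx"])@np.array([uv[0],uv[1],1.]); return np.array(c["position"],float),d/np.linalg.norm(d)
def onz(c,uv,z):
    p,d=ray(c,uv); return p+d*(z-p[2])/d[2]
def proj(c,X):
    q=c["mtx"]@rot(c["rotation"]).T@(np.array(X,float)-c["position"]); return q[:2]/q[2]
def tri(obs):
    A=0;b=0
    for c,uv in obs:
        p,d=ray(c,uv);M=np.eye(3)-np.outer(d,d);A=A+M;b=b+M@p
    return np.linalg.solve(A,b)
def blobs(im,lo,hi,amin=15):
    m=cv2.inRange(cv2.cvtColor(im,cv2.COLOR_BGR2HSV),lo,hi)
    n,_,st,ce=cv2.connectedComponentsWithStats(m)
    return [(np.round(ce[i],1).tolist(),st[i].tolist()) for i in range(1,n) if st[i,4]>=amin]
def pose(): 
    s=r.state(); return np.array(s["tool_pos"]),rot(s["eef_rot"])
def go(p,e=None,Rm=None):
    "print the row numbers for a target TCP pose from current"
    p0,R0=pose(); Rm=rot(e) if Rm is None else Rm
    sh=R0.T@(np.array(p)-p0)/800; tn=R.from_matrix(R0.T@Rm).as_rotvec(degrees=True)/90
    print("shift",np.round(sh,4),"turn",np.round(tn,4),"rows",np.linalg.norm(sh)*800/41.7,np.linalg.norm(tn)*90/7.16)
E
python3 - <<'E'
from h import *
c=r.get_calibration("top")
for n,uv,z in[("knob",(278,180),104),("hoodL",(255,135),90),("hoodR",(298,147),90),("botL",(237,193),45),("botR",(290,202),45),("tank",(377,165),100),("glue",(340,178),153),("stone",(304,182),21),("tumbler",(222,171),50)]: print(n,onz(c,uv,z).round())
# camera pose in tool frame
p,Rt=pose();w=r.get_calibration("wrist");print(Rt.T@(np.array(w["position"])-p),Rt.T@rot(w["rotation"]))
E
```

```text
knob [567. 150. 104.]
hoodL [723. 236.  90.]
hoodR [685.  86.  90.]
botL [524. 300.  45.]
botR [496. 111.  45.]
tank [ 628. -188.  100.]
glue [573. -58. 153.]
stone [572.  65.  21.]
tumbler [600. 355.  50.]
[  78.33776806   -0.62604781 -175.4011724 ] [[ 1.64770719e-04 -9.58693963e-01 -2.84439550e-01]
 [ 9.99999217e-01  5.10918877e-04 -1.14275336e-03]
 [ 1.24087629e-03 -2.84439139e-01  9.58693296e-01]]
```

View pics/wrist0.png

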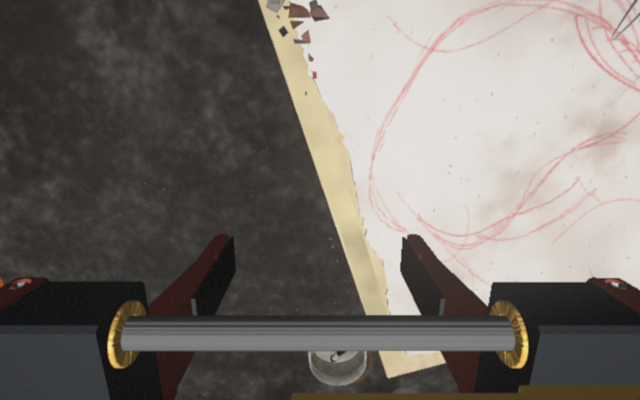

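Request:
{"name": "jog_arm", "arguments": {"targets": [[-0.16,-0.18,-0.05,0,0,0,0],[-0.16,-0.18,-0.05,0,0,0,0],[-0.16,-0.18,-0.05,0,0,0,0],[-0.16,-0.18,-0.05,0,0,0,0],[-0.16,-0.18,-0.05,0,0,0,0]]}}

```text
clock: 0.57
tool_pos: [267.1, 389.1, 249.8]
eef_rot: [180.0, 0.1, 161.4]
force: [1.0, -0.4, -0.2]
width: 0.998
grip_force: 0.0
```

Request:
{"name": "jog_arm", "arguments": {"targets": [[-0.16,-0.18,-0.05,0,0,0,0],[-0.16,-0.18,-0.05,0,0,0,0],[-0.16,-0.18,-0.05,0,0,0,0],[-0.16,-0.18,-0.05,0,0,0,0],[-0.16,-0.18,-0.05,0,0,0,0]]}}

```text
clock: 0.98
tool_pos: [342.5, 211.8, 289.9]
eef_rot: [180.0, 0.1, 161.4]
force: [0.2, -0.5, -0.1]
width: 0.998
grip_force: 0.0
```

Request:
{"name": "jog_arm", "arguments": {"targets": [[-0.16,-0.18,-0.05,0,0,-0.05,0],[-0.16,-0.18,-0.05,0,0,-0.05,0],[-0.16,-0.18,-0.05,0,0,-0.05,0],[-0.16,-0.18,-0.05,0,0,-0.05,0],[-0.16,-0.18,-0.05,0,0,-0.05,0]]}}

```text
clock: 1.4
tool_pos: [418.0, 34.2, 329.5]
eef_rot: [-180.0, 0.0, 165.8]
force: [1.1, -0.2, -0.2]
width: 0.997
grip_force: 0.0
```

Run:
```python
from h import *
s=r.state();print(s["clock"],s["tool_pos"],s["eef_rot"],s["qd"])
c=r.get_calibration("wrist");np.save("c1.npy",c,allow_pickle=True)
cv2.imwrite("pics/w1.png",r.read_camera("wrist"))
```

```text
1.4 [418.04766138  34.18367113 329.48911684] [-1.79975316e+02  3.95027087e-02  1.65839616e+02] [-44.23419347  18.36472065 -21.47498985   1.02076253   3.55154565
 -43.08428951]
```

View pics/w1.png

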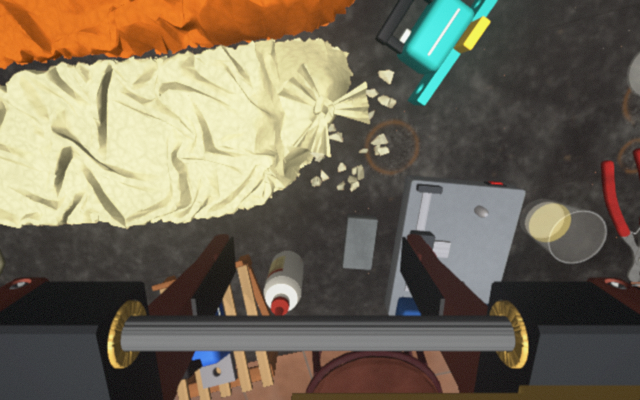

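The wrist view is from the base side: the grinder is at about (460,240), partly behind a finger, the whetstone at (360,243), the glue bottle at (283,285) and the stand at lower left. I'll move outward to bring things into the free part of the picture.

Request:
{"name": "jog_arm", "arguments": {"targets": [[-0.11,0.14,0,0,0,0,0],[-0.11,0.14,0,0,0,0,0],[-0.11,0.14,0,0,0,0,0],[-0.11,0.14,0,0,0,0,0],[-0.11,0.14,0,0,0,0,0]]}}

```text
clock: 1.87
tool_pos: [531.8, 126.7, 325.6]
eef_rot: [-179.9, -0.3, 166.1]
force: [1.1, -1.1, -0.2]
width: 1.001
grip_force: 0.0
```

Request:
{"name": "jog_arm", "arguments": {"targets": [[0,0,0,0,0,0,0],[0,0,0,0,0,0,0],[0,0,0,0,0,0,0]]}}

```text
clock: 2.12
tool_pos: [529.3, 123.9, 330.0]
eef_rot: [180.0, 0.1, 165.9]
force: [-0.8, -1.5, 1.0]
width: 0.998
grip_force: 0.0
```

Run:
```python
from h import *
s=r.state();print(s["clock"],s["tool_pos"],s["eef_rot"],np.abs(s["qd"]).max())
c=r.get_calibration("wrist");np.save("c2.npy",c,allow_pickle=True)
cv2.imwrite("pics/w2.png",r.read_camera("wrist"))
```

```text
2.1167 [529.33277828 123.87986109 329.96371747] [1.79978465e+02 7.05367498e-02 1.65918396e+02] 0.6484453343893697
```

View pics/w2.png

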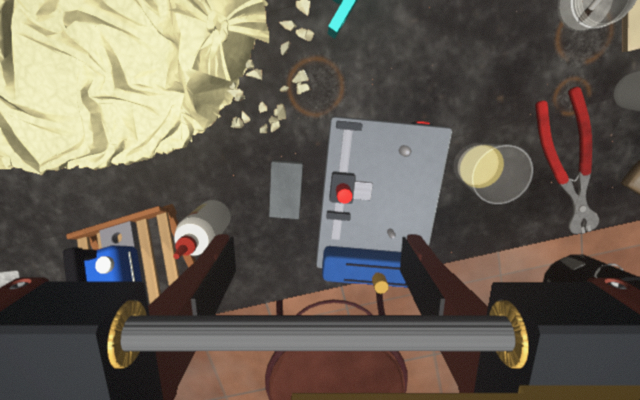

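The grinder is now in full view: deck corners at (332,118) and (452,128), big peg at (405,151), small peg at (391,233) and red knob at (345,196). I'll enlarge this area and measure.

Run:
```python
from h import *
im=cv2.imread("pics/w2.png");c=np.load("c2.npy",allow_pickle=True).item()
cr=cv2.resize(im[110:250,315:465],None,fx=4,fy=4,interpolation=cv2.INTER_CUBIC);cv2.imwrite("pics/w2c.png",cr)
print(blobs(im[150:230,300:400],(0,150,80),(8,255,255)))
g=cv2.cvtColor(im,cv2.COLOR_BGR2GRAY)
for n,uv,z in[("big",(405,151),67),("small",(391,233),67),("cornL",(332,118),45),("cornR",(452,128),45),("knob",(345,193),104)]:print(n,onz(c,uv,z).round(1))
```

```text
[([43.6, 43.8], [37, 34, 15, 19, 225])]
big [543.3 237.1  67. ]
small [652.2 198.3  67. ]
cornL [480.6 154.9  45. ]
cornR [532.6 308.4  45. ]
knob [569. 148. 104.]
```

View pics/w2c.png

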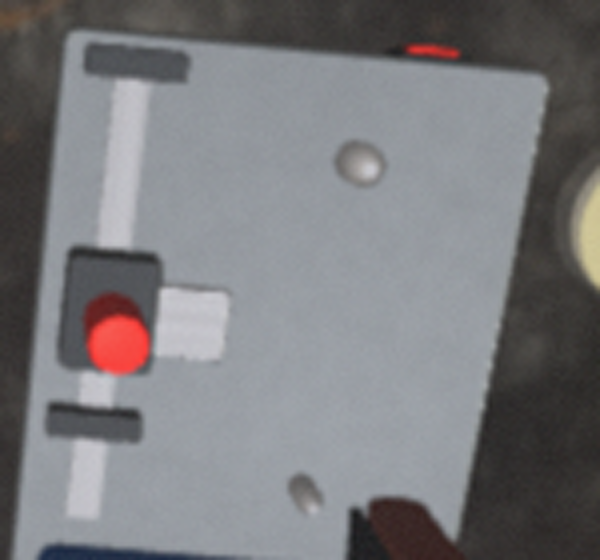

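The crop shows (pixel = 315 + u/4, 110 + v/4) the big peg's silhouette centred at crop (361,164), the small peg at (306,494), deck corners at (68,30) and (548,75), and the knob top at (119,345).

```bash
cat > fit.py <<'E'
from h import *
from scipy.optimize import least_squares
c=np.load("c2.npy",allow_pickle=True).item()
pts=[((-60,0,56),(361,164)),((60,0,56),(306,494)),((-95,-103,45),(68,31)),((-95,63,45),(547,76))]
kn=(119,345)
f=lambda uv:np.array([315+uv[0]/4-.375,110+uv[1]/4-.375])
def G(q,X):
    a=np.radians(q[2]);return np.array([q[0]+np.cos(a)*X[0]-np.sin(a)*X[1],q[1]+np.sin(a)*X[0]+np.cos(a)*X[1],X[2]])
def res(q): return np.concatenate([proj(c,G(q,X))-f(u) for X,u in pts]+[proj(c,G(q,(-58+q[3],-79,104)))-f(kn)])
s=least_squares(res,[600,217,-19,50])
if __name__=="__main__":
    print(s.x.round(2),s.fun.round(2));q=s.x
    print("knob",G(q,(-58+q[3],-79,90)),"knobback",G(q,(-58,-79,90)))
    p=G(q,(-58+q[3],-79,97+6)); go(p,[180,0,180+q[2]])
E
python3 fit.py
```

```text
[602.22 219.32 -19.12  53.74] [-0.22  0.45  0.04  0.93 -1.29 -0.47  1.84 -0.55 -0.33 -0.04]
knob [572.32023898 146.07140223  90.        ] knobback [521.54766862 163.67069178  90.        ]
shift [-0.0448  0.04    0.284 ] turn [0.0004 0.001  0.0558] rows 5.5689342008503475 0.701092638550322
```

Request:
{"name": "jog_arm", "arguments": {"targets": [[-0.045,0.04,0.2,0,0,0.056,0],[-0.045,0.04,0.2,0,0,0.056,0],[-0.045,0.04,0.2,0,0,0.056,0],[-0.045,0.04,0.2,0,0,0.056,0],[-0.045,0.04,0.2,0,0,0.056,0.2]]}}

```text
clock: 2.58
tool_pos: [569.6, 146.0, 159.5]
eef_rot: [-179.6, -0.7, 160.9]
force: [-1.2, -0.1, -1.2]
width: 0.954
grip_force: 0.0
```

Request:
{"name": "jog_arm", "arguments": {"targets": [[0,0,0.03,0,0,0,0.2],[0,0,0.06,0,0,0,0.2],[0,0,0.083,0,0,0,0.2],[0,0,0.083,0,0,0,0.2]]}}

```text
clock: 2.92
tool_pos: [571.0, 145.8, 101.1]
eef_rot: [-179.9, -0.2, 160.9]
force: [-0.4, -0.4, -0.9]
width: 0.801
grip_force: 0.0
```

Request:
{"name": "jog_arm", "arguments": {"targets": [[0,0,0,0,0,0,1],[0,0,0,0,0,0,1],[0,0,0,0,0,0,1],[0,0,0,0,0,0,1],[0,0,0,0,0,0,1]]}}

```text
clock: 3.33
tool_pos: [573.3, 146.8, 104.2]
eef_rot: [179.9, 0.1, 160.9]
force: [-0.3, 0.4, -0.9]
width: 0.458
grip_force: 0.0
```

Request:
{"name": "jog_arm", "arguments": {"targets": [[0,0,0,0,0,0,1],[0,0,0,0,0,0,1],[0,0,0,0,0,0,1],[0,0,0,0,0,0,1],[0,0,0,0,0,0,1]]}}

```text
clock: 3.75
tool_pos: [572.7, 146.7, 102.5]
eef_rot: [-180.0, -0.0, 160.9]
force: [0.2, 0.3, 0.4]
width: 0.083
grip_force: 0.0
```

Run:
```python
from h import *
print(r.state()["width"],r.state()["grip_force"])
a=r.read_camera("wrist"); b=r.read_camera("side")
k=cv2.resize(b[200:290,210:330],(640,480));cv2.imwrite("pics/v3.png",np.hstack([cv2.resize(a[100:400,220:420],(320,480)),k[:,80:560]]))
```

```text
0.08322191575605443 0.0
```

View pics/v3.png

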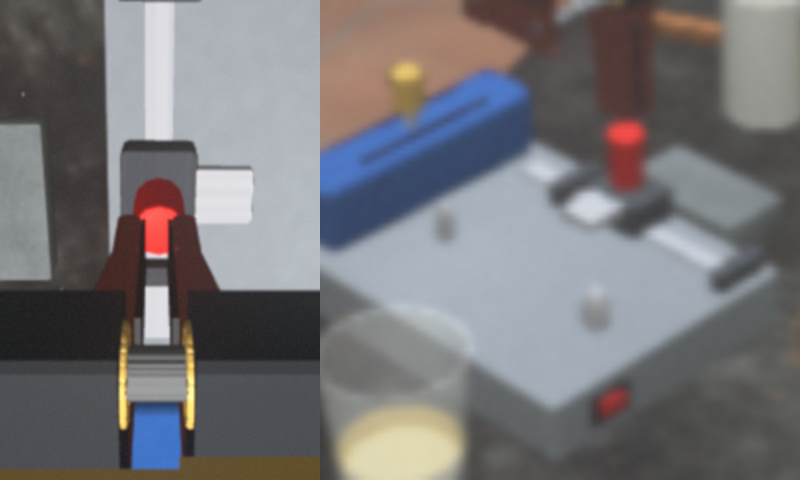

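The left panel (wrist) shows the knob just base-side of the closed fingers. The right panel (side) shows it unobstructed in front of them. So the fingers closed beyond the knob, and I'll check the knob's position by triangulation.

Run:
```python
from h import *
W=r.get_calibration("wrist");a=r.read_camera("wrist");S=r.get_calibration("side");b=r.read_camera("side");T=r.get_calibration("top")
c2=np.load("c2.npy",allow_pickle=True).item()
bs=[x for x in blobs(b,(0,170,120),(6,255,255)) if 250<x[0][0]<320 and 210<x[0][1]<260];print("side",bs)
print("wrist",blobs(a,(0,170,150),(6,255,255)))
print(proj(S,(572.3,146,104)),proj(c2,(572.3,146,104)),proj(W,(572.3,146,104)))
p,Rt=pose();print("tip side/wrist",proj(S,p+Rt[:,2]*25),proj(W,p+Rt[:,2]*25),proj(W,p+Rt[:,2]*6),p)
k=bs[0][1];top=(k[0]+k[2]/2-.5,k[1]+3)
print(tri([(S,top),(c2,(344.5,196))]), onz(S,top,104))
```

```text
side [([281.9, 224.8], [279, 223, 6, 4, 18])]
wrist [([469.3, 75.3], [457, 74, 25, 3, 59]), ([318.3, 238.6], [308, 228, 23, 30, 188])]
[282.34858123 223.33979975] [343.9822595  195.83482786] [317.55535152 244.67181483]
tip side/wrist [282.45708035 231.14991365] [318.8612905  227.83232874] [318.94913085 239.71951442] [572.74433864 146.69957577 102.5776456 ]
[575.30510169 146.63014955  94.64307423] [567.99667377 160.0419372  104.        ]
```

Both views, with the 88 mm opening and the row of the tips in the wrist picture, put the real fingertips about 35 mm higher than stated. They closed above the knob. I'll open and go lower in steps, watching the force.

Request:
{"name": "jog_arm", "arguments": {"targets": [[0,0,0,0,0,0,0.5],[0,0,0,0,0,0,0.5],[0,0,0,0,0,0,0.5],[0,0,0,0,0,0,0.5],[0,0,0,0,0,0,0.5]]}}

```text
clock: 4.37
tool_pos: [572.8, 146.7, 102.7]
eef_rot: [180.0, 0.0, 160.9]
force: [0.2, 0.1, 1.1]
width: 0.347
grip_force: 0.0
```

Request:
{"name": "jog_arm", "arguments": {"targets": [[0,0,0.008,0,0,0,0.5],[0,0,0.016,0,0,0,0.5],[0,0,0.02,0,0,0,0.5],[0,0,0.02,0,0,0,0.5]]}}

```text
clock: 4.7
tool_pos: [571.9, 146.5, 84.7]
eef_rot: [-179.9, -0.1, 160.9]
force: [0.0, 0.4, 0.5]
width: 0.501
grip_force: 0.0
```

Run:
```python
from h import *
s=r.state();print(s["tool_pos"],s["force"],s["width"])
a=r.read_camera("wrist"); b=r.read_camera("side")
k=cv2.resize(b[200:290,210:330],(640,480));cv2.imwrite("pics/v4.png",np.hstack([cv2.resize(a[100:400,220:420],(320,480)),k[:,80:560]]))
```

```text
[571.91385581 146.51600664  84.73592028] [0.02333394 0.4298101  0.47434253] 0.5014771040894505
```

View pics/v4.png

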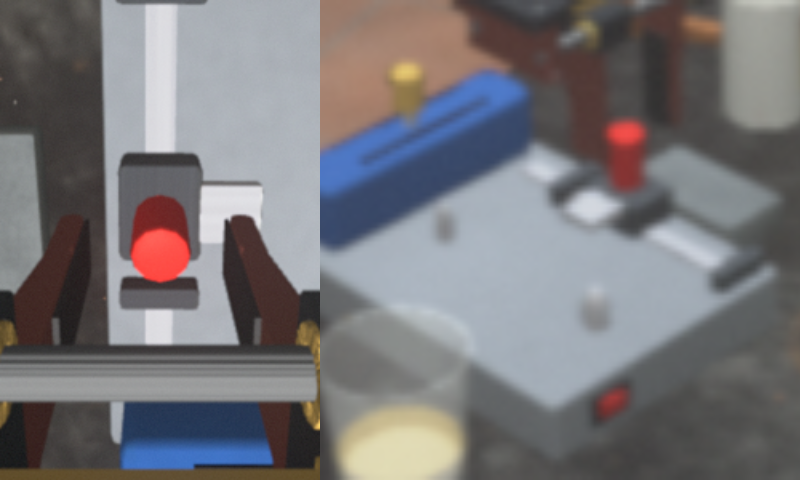

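Both panels now show the knob between the open fingers. Finger tips are at wrist pixels (368,236) and (267,236), and at side pixels (275.6,229) and (289.7,223.4). I'll triangulate them.

Run:
```python
from h import *
W=r.get_calibration("wrist");S=r.get_calibration("side");p,Rt=pose()
for w,s in[((368,235.6),(275.6,229)),((266.9,235.6),(289.7,223.4))]:
    X=tri([(W,w),(S,s)]);print(X,Rt.T@(X-p),proj(W,X),proj(S,X))
```

```text
[575.42596321 175.03513156  98.71200862] [  6.52914372  27.7918135  -12.64011385] [371.93568556 242.35718564] [276.88755966 229.59913846]
[557.63436121 123.41120478  93.93204021] [  6.45156009 -26.8097022   -7.83517067] [269.30859233 238.79637772] [290.41920415 223.56313484]
```

The fingertips really stand at about tool z = -10, not +25, so I'll use that from here. Next I descend 16 mm and close.

Request:
{"name": "jog_arm", "arguments": {"targets": [[0,0,0.01,0,0,0,0.5],[0,0,0.02,0,0,0,0.5],[0,0,0.02,0,0,0,1],[0,0,0.02,0,0,0,1],[0,0,0.02,0,0,0,1]]}}

```text
clock: 5.22
tool_pos: [572.6, 146.7, 70.4]
eef_rot: [-180.0, -0.0, 160.9]
force: [0.6, 0.0, 0.9]
width: 0.315
grip_force: 0.0
```

Request:
{"name": "jog_arm", "arguments": {"targets": [[0,0,0,0,0,0,1],[0,0,0,0,0,0,1],[0,0,0,0,0,0,1],[0,0,0,0,0,0,1],[0,0,0,0,0,0,1]]}}

```text
clock: 5.63
tool_pos: [573.1, 147.4, 71.0]
eef_rot: [179.9, 0.0, 160.9]
force: [1.9, 5.1, -1.9]
width: 0.223
grip_force: 30.0
```

Request:
{"name": "jog_arm", "arguments": {"targets": [[0.012,0,0,0,0,0,1],[0.025,0,0,0,0,0,1],[0.038,0,0,0,0,0,1],[0.052,0,0,0,0,0,1],[0.052,0,0,0,0,0,1]]}}

```text
clock: 6.05
tool_pos: [532.3, 161.7, 70.9]
eef_rot: [179.9, -0.0, 161.0]
force: [-0.2, 5.6, -0.5]
width: 0.216
grip_force: 30.0
```

Request:
{"name": "jog_arm", "arguments": {"targets": [[0,0,0,0,0,0,0.3],[0,0,0,0,0,0,0.3],[0,0,0,0,0,0,0.3],[0,0,0,0,0,0,0.3]]}}

```text
clock: 6.38
tool_pos: [533.5, 159.7, 70.7]
eef_rot: [-180.0, 0.0, 160.9]
force: [-0.5, 0.6, 0.2]
width: 0.481
grip_force: 0.0
```

Request:
{"name": "jog_arm", "arguments": {"targets": [[0,0,-0.04,0,0,0,0],[0,0,-0.09,0,0,0,0],[0,0,-0.14,0,0,0,0],[0,0,-0.19,0,0,0,0],[0,0,-0.24,0,0,0,0]]}}

```text
clock: 6.8
tool_pos: [533.2, 159.7, 264.5]
eef_rot: [-180.0, 0.0, 160.9]
force: [1.6, 0.6, 0.7]
width: 0.862
grip_force: 0.0
```

Run:
```python
from h import *
go((500,-150,330),[180,0,176])
```

```text
shift [-0.0877 -0.3794 -0.0816] turn [-0.0003 -0.     -0.1682] rows 7.633101909336596 2.1139755347637648
```

Run:
```python
from h import *
c=r.get_calibration("wrist");np.save("c3.npy",c,allow_pickle=True)
cv2.imwrite("pics/w3.png",r.read_camera("wrist"))
```

Request:
{"name": "jog_arm", "arguments": {"targets": [[-0.044,-0.19,-0.04,0,0,-0.08,0],[-0.044,-0.19,-0.04,0,0,-0.08,0],[-0.044,-0.19,-0.04,0,0,-0.08,0],[-0.044,-0.19,-0.04,0,0,-0.08,0],[-0.044,-0.19,-0.04,0,0,-0.08,0]]}}

```text
clock: 7.27
tool_pos: [516.8, -0.7, 296.5]
eef_rot: [-179.9, 0.2, 167.7]
force: [-0.5, -0.9, -0.4]
width: 0.998
grip_force: 0.0
```

Request:
{"name": "jog_arm", "arguments": {"targets": [[-0.044,-0.19,-0.04,0,0,-0.08,0],[-0.044,-0.19,-0.04,0,0,-0.08,0],[-0.044,-0.19,-0.04,0,0,-0.08,0],[-0.044,-0.19,-0.04,0,0,-0.08,0],[-0.044,-0.19,-0.04,0,0,-0.08,0]]}}

```text
clock: 7.68
tool_pos: [519.9, -156.5, 326.8]
eef_rot: [-179.9, 0.0, 174.9]
force: [0.0, 1.0, 0.7]
width: 1.001
grip_force: 0.0
```

Request:
{"name": "jog_arm", "arguments": {"targets": [[0,0,0,0,0,0,0],[0,0,0,0,0,0,0],[0,0,0,0,0,0,0]]}}

```text
clock: 7.93
tool_pos: [520.2, -149.5, 326.2]
eef_rot: [180.0, -0.0, 175.4]
force: [-0.1, -0.4, -0.9]
width: 1.001
grip_force: 0.0
```

Run:
```python
from h import *
s=r.state();print(s["clock"],s["tool_pos"],s["eef_rot"])
c=r.get_calibration("wrist");np.save("c4.npy",c,allow_pickle=True)
im=r.read_camera("wrist");cv2.imwrite("pics/w4.png",im)
u,v=proj(c,(620,-190,100));print(u,v)
# combined view: stand crop and grinder crop (each 160x~130 px, x2.4)
g=cv2.imread("pics/w3.png")
gc=np.load("c3.npy",allow_pickle=True).item();print(proj(gc,(602,219,50)))
x=int(np.clip(u-80,0,480));y=int(np.clip(v-100,0,200));print("stand crop",x,y)
cv2.imwrite("pics/v5.png",cv2.resize(im[y:y+160,x:x+200],None,fx=3.75,fy=3.75,interpolation=cv2.INTER_CUBIC))
```

```text
7.9333 [ 520.24503021 -149.46059703  326.22974215] [ 1.79969336e+02 -3.32827545e-02  1.75395972e+02]
293.2722559582612 245.34973238431454
[382.9656944  205.92814178]
stand crop 213 145
```

View pics/v5.png

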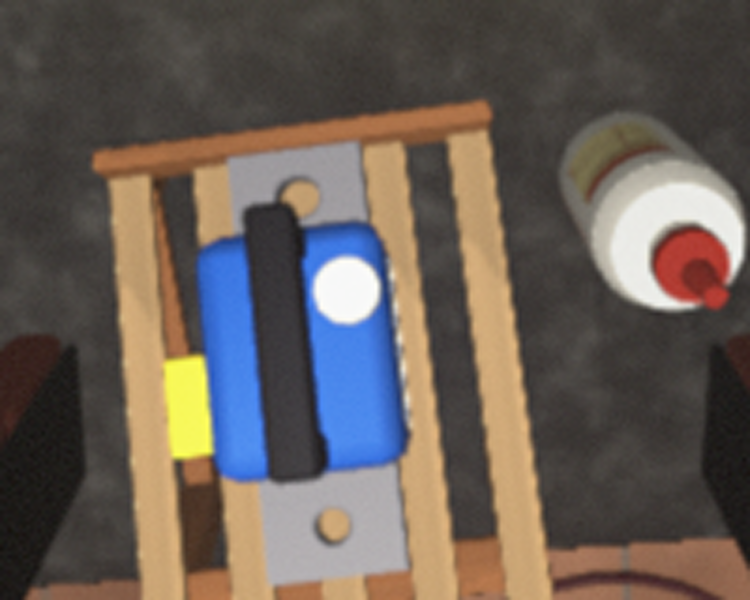

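The crop (pixel = 213 + u/3.75, 145 + v/3.75) shows the tank:
- Big hole at (299,197), small hole at (333,525).
- Flange corners at (229,157), (361,142), (270,585) and (408,568).
- Handle from (271,206) to (298,478).
- Lug corners at (163,362) and (172,458).

The glue bottle is well clear to the right.

```bash
cat > tank.py <<'E'
from h import *
from scipy.optimize import least_squares
c=np.load("c4.npy",allow_pickle=True).item()
f=lambda u:np.array([213+u[0]/3.75-.37,145+u[1]/3.75-.37])
P=[((-60,0,12),(299,197)),((60,0,12),(333,525)),((-78,-25,12),(229,157)),((-78,25,12),(361,142)),((78,-25,12),(270,585)),((78,25,12),(408,568)),
((-6,-56,12),(163,362)),((30,-56,12),(172,458)),((-42,0,98),(271,206)),((42,0,98),(298,478))]
def T(q):return rot([0,-27,q[3]])
def res(q):return np.concatenate([proj(c,q[:3]+T(q)@np.array(X,float))-f(u) for X,u in P]+[[(q[2]-67.4)*.2]])
s=least_squares(res,[620,-190,67,-5],loss="soft_l1");q=s.x
if __name__=="__main__":
    print(q.round(2));print(s.fun.reshape(-1)[:-1].reshape(-1,2).round(1).tolist())
    Rm=T(q)@np.diag([-1.,1,-1]) # tool x=-tank x, z=-tank z
    h=q[:3]+T(q)@np.array([0,0,90.]); print("handle",h)
    # tip (tool z -10) to stand 71-72 above underside -> TCP 62 above
    for up in(62,130): t=q[:3]+T(q)@np.array([0,0,up]); print(up,t.round(1)); go(t,Rm=Rm)
    g=h-Rm[:,2]*0
E
python3 tank.py
```

```text
[ 628.46 -186.59   64.94    2.77]
[[0.3, 0.0], [0.2, -0.0], [0.2, 0.5], [-0.0, 0.1], [-0.2, -0.1], [0.3, 0.2], [0.4, -0.9], [0.1, -0.1], [-0.6, -1.0], [-0.5, 1.2]]
handle [ 587.65295588 -188.570627    145.13234878]
62 [ 600.3 -188.   120.2]
shift [-0.1038 -0.0403  0.2576] turn [-0.0189 -0.2998 -0.0802] rows 5.384299198534399 3.9087065922773383
130 [ 569.5 -189.4  180.8]
shift [-0.0655 -0.0452  0.1819] turn [-0.0189 -0.2998 -0.0802] rows 3.809075391846922 3.9087065922773383
```

Request:
{"name": "jog_arm", "arguments": {"targets": [[-0.065,-0.045,0.18,-0.019,-0.3,-0.08,0],[-0.065,-0.045,0.18,-0.019,-0.3,-0.08,0],[-0.065,-0.045,0.18,-0.019,-0.3,-0.08,0],[-0.065,-0.045,0.18,-0.019,-0.3,-0.08,0.2],[-0.065,-0.045,0.18,-0.019,-0.3,-0.08,0.3]]}}

```text
clock: 8.4
tool_pos: [559.3, -186.1, 158.2]
eef_rot: [179.0, 25.6, -177.8]
force: [-3.2, 0.5, -6.5]
width: 0.885
grip_force: 0.0
```

Request:
{"name": "jog_arm", "arguments": {"targets": [[0,0,0,0,0,0,0.3],[0,0,0,0,0,0,0.3]]}}

```text
clock: 8.57
tool_pos: [570.6, -190.7, 187.9]
eef_rot: [-179.8, 27.3, -177.2]
force: [-0.1, -0.3, 2.4]
width: 0.74
grip_force: 0.0
```

```bash
python3 tank.py; python3 -c "
from h import *
print(r.state()['eef_rot'],r.state()['joint_positions'])
cv2.imwrite('pics/v6.png',r.read_camera('wrist')[60:400,120:520])"
```

```text
[ 628.46 -186.59   64.94    2.77]
[[0.3, 0.0], [0.2, -0.0], [0.2, 0.5], [-0.0, 0.1], [-0.2, -0.1], [0.3, 0.2], [0.4, -0.9], [0.1, -0.1], [-0.6, -1.0], [-0.5, 1.2]]
handle [ 587.65295588 -188.570627    145.13234878]
62 [ 600.3 -188.   120.2]
shift [0.0056 0.0019 0.0923] turn [-0.0022  0.0029 -0.0001] rows 1.7741175214684908 0.04560641052548145
130 [ 569.5 -189.4  180.8]
shift [0.0052 0.0016 0.0073] turn [-0.0022  0.0029 -0.0001] rows 0.1747089329416122 0.04560641052548145
[-179.8029642    27.25873369 -177.2325649 ] [ -30.3503878   -18.46247464   98.63143879   14.71737584   76.81826916
 -123.51158068]
```

View pics/v6.png

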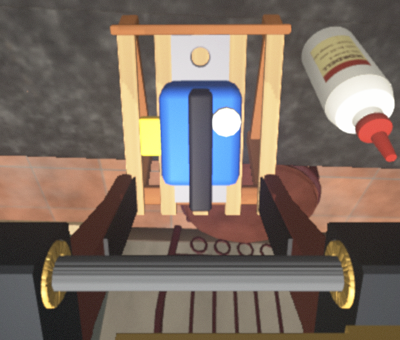

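The handle lies centred between the open fingers, at crop column 200, with the lug on the left. I'll descend along the tool axis and grip.

Request:
{"name": "jog_arm", "arguments": {"targets": [[0.005,0.002,0.03,0,0,0,0.3],[0.005,0.002,0.06,0,0,0,0.3],[0.005,0.002,0.08,0,0,0,0.3],[0.005,0.002,0.09,0,0,0,0.3],[0.005,0.002,0.09,0,0,0,0.3]]}}

```text
clock: 9.03
tool_pos: [601.0, -188.0, 120.6]
eef_rot: [-179.8, 27.2, -177.2]
force: [-0.1, 0.6, 0.5]
width: 0.701
grip_force: 0.0
```

Request:
{"name": "jog_arm", "arguments": {"targets": [[0,0,0,0,0,0,1],[0,0,0,0,0,0,1],[0,0,0,0,0,0,1],[0,0,0,0,0,0,1],[0,0,0,0,0,0,1]]}}

```text
clock: 9.45
tool_pos: [598.2, -188.3, 117.8]
eef_rot: [-179.9, 27.1, -177.3]
force: [-0.3, 0.3, 0.1]
width: 0.359
grip_force: 0.0
```

```bash
python3 tank.py|tail -4;python3 -c "
from h import *
print(r.state()['force'],r.state()['width'])"
```

```text
62 [ 600.3 -188.   120.2]
shift [-0.0038  0.0004 -0.0014] turn [-0.0014  0.0011 -0.0012] rows 0.07765442961060783 0.026817345117711812
130 [ 569.5 -189.4  180.8]
shift [-0.0039  0.0002 -0.0864] turn [-0.0014  0.0011 -0.0012] rows 1.659843165106114 0.026817345117711812
[-0.30611087  0.34400001  0.07062173] 0.3585748355488332
```

Request:
{"name": "jog_arm", "arguments": {"targets": [[0,0,0,0,0,0,1],[0,0,0,0,0,0,1],[0,0,0,0,0,0,1],[0,0,0,0,0,0,1],[0,0,0,0,0,0,1]]}}

```text
clock: 9.87
tool_pos: [597.8, -188.1, 116.7]
eef_rot: [-180.0, 27.0, -177.3]
force: [-2.8, 0.7, 1.1]
width: 0.178
grip_force: 30.0
```

Gripped at 15.7 mm. I'll save the grasp relation, lift, and meanwhile refine the grinder from picture w3.

Run:
```python
from tank import *
p,Rt=pose();Tq=T(q)
np.savez("rel.npz",t=Rt.T@(q[:3]-p),R=Rt.T@Tq)
print("tank origin in tool",Rt.T@(q[:3]-p), R.from_matrix(Rt.T@Tq@np.diag([-1.,1,-1])).as_rotvec(degrees=True))
im=cv2.imread("pics/w3.png");g=np.load("c3.npy",allow_pickle=True).item()
x,y=290,95
cv2.imwrite("pics/w3c.png",cv2.resize(im[y:y+190,x:x+190],None,fx=3.1,fy=3.1,interpolation=cv2.INTER_CUBIC))
```

```text
tank origin in tool [-3.81496946  0.06232397 60.00133911] [-0.07452494  0.01311774 -0.1086014 ]
```

View pics/w3c.png

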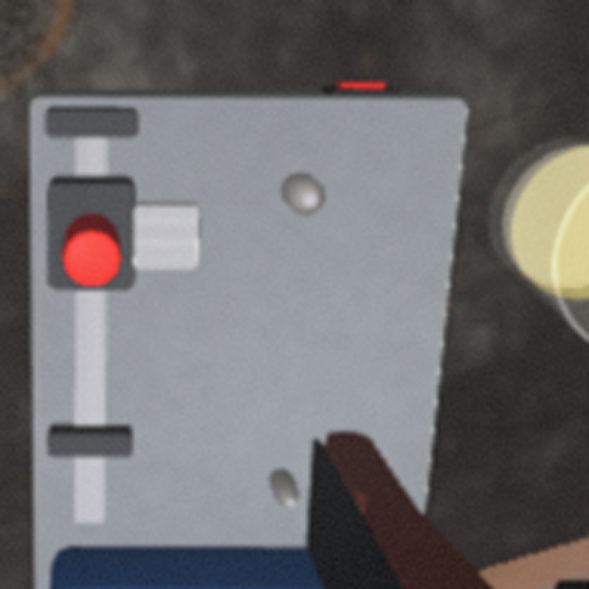

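Request:
{"name": "jog_arm", "arguments": {"targets": [[0,0,-0.01,0,0,0,1],[0,0,-0.03,0,0,0,1],[0,0,-0.06,0,0,0,1],[0,0,-0.09,0,0,0,1],[0,0,-0.12,0,0,0,1]]}}

```text
clock: 10.28
tool_pos: [552.7, -189.6, 200.8]
eef_rot: [179.9, 26.8, -177.4]
force: [1.6, 0.2, -5.8]
width: 0.177
grip_force: 30.0
```

Request:
{"name": "jog_arm", "arguments": {"targets": [[-0.02,0,-0.03,0,0,0,1],[-0.035,0,-0.06,0,0,0,1],[-0.05,0,-0.09,0,0,0,1],[-0.05,0,-0.09,0,0,0,1]]}}

```text
clock: 10.62
tool_pos: [558.1, -190.4, 291.0]
eef_rot: [-179.7, 27.4, -177.2]
force: [1.0, 0.4, -3.2]
width: 0.183
grip_force: 30.0
```

The w3 crop shows the lock now fully back: knob top at (92,257), big peg at (302,193), small peg at (285,488), corners at (32,98) and (468,98). That was one picture over the viewing limit of 10, by my miscount. I'll view no more and work only from numbers.

```bash
cat > fit2.py <<'E'
from fit import *
c3=np.load("c3.npy",allow_pickle=True).item()
f3=lambda u:np.array([290+u[0]/3.1-.34,95+u[1]/3.1-.34])
pts3=[((-60,0,56),(302,193)),((60,0,56),(285,488)),((-95,-103,45),(32,98)),((-95,63,45),(468,98))]
wt=np.repeat([2,2,1,1,2],2)
def r3(q):return np.concatenate([proj(c3,G(q,X))-f3(u) for X,u in pts3]+[proj(c3,G(q,(-58+q[3],-79,104)))-f3((92,257))])
both=lambda q:np.concatenate([res(q[:4])*wt,r3([*q[:3],q[4]])*wt])
s2=least_squares(both,[602,219,-19,54,13],loss="soft_l1")
sq=s2.x
E
cat > seat.py <<'E'
from fit2 import *
import sys
def target(z,dx=0,dy=0,yaw=None):
    k=np.load("rel.npz");q=sq
    Rt=rot([0,0,q[2] if yaw is None else yaw])
    X=G(q,(dx,dy,z)); Rm=Rt@k["R"].T; return X-Rm@k["t"],Rm
def tanknow():
    k=np.load("rel.npz");p,Rm=pose();X=p+Rm@k["t"];a=np.radians(sq[2]);d=X-[sq[0],sq[1],0]
    return np.array([np.cos(a)*d[0]+np.sin(a)*d[1],-np.sin(a)*d[0]+np.cos(a)*d[1],d[2]]),R.from_matrix(Rm@k["R"]).as_euler('xyz',degrees=True)
if __name__=="__main__":
    z=float(sys.argv[1]);p,Rm=target(z);print(p,"tank in grinder",*tanknow());go(p,Rm=Rm)
E
python3 - <<'E'
from fit2 import *
print(sq.round(2),res(sq[:4]).round(2),r3([*sq[:3],sq[4]]).round(2))
s3=least_squares(lambda q:r3(q),[602,219,-19,13]);print("w3 only",s3.x.round(2))
E
python3 seat.py 215
```

```text
[601.6  219.76 -19.2   54.6   11.15] [ 0.09 -0.07  0.21  0.46 -0.95 -1.13  2.2  -1.01 -0.16 -0.02] [ 0.36  0.31  0.03  0.54 -2.07 -0.99  1.53 -0.77 -0.58 -0.  ]
w3 only [602.03 219.84 -19.18  10.73]
[597.99097994 221.0428686  275.0004897 ] tank in grinder [ 122.64821675 -390.30392356  239.46857569] [ -0.28438724 -27.40784249   2.89448403]
shift [-0.0572  0.5116  0.0494] turn [0.0563 0.3015 0.2396] rows 9.92079925780447 4.892637879899726
```

Request:
{"name": "jog_arm", "arguments": {"targets": [[-0.028,0.05,0.01,0.056,0.3,0.24,1],[-0.028,0.1,0.02,0.056,0.3,0.24,1],[-0.028,0.15,0.025,0.056,0.3,0.24,1],[-0.028,0.2,0.025,0.056,0.3,0.24,1],[-0.028,0.24,0.025,0.056,0.3,0.24,1]]}}

```text
clock: 11.03
tool_pos: [576.6, 6.1, 274.7]
eef_rot: [-179.9, -0.7, 160.6]
force: [0.6, -0.9, -4.4]
width: 0.182
grip_force: 30.0
```

Request:
{"name": "jog_arm", "arguments": {"targets": [[0,0,0,0,0,0,1],[0,0,0,0,0,0,1]]}}

```text
clock: 11.2
tool_pos: [578.2, 5.4, 271.6]
eef_rot: [-180.0, -0.7, 161.0]
force: [-0.1, -0.7, -5.7]
width: 0.182
grip_force: 30.0
```

```bash
python3 seat.py 215
```

```text
[597.99097994 221.0428686  275.0004897 ] tank in grinder [  51.50065693 -210.07914926  211.55198756] [  0.03795074   0.70921363 -18.92169124]
shift [ 0.0646  0.2629 -0.0036] turn [ 0.0004 -0.0079  0.0031] rows 5.193234765365828 0.10667892133842004
```

Request:
{"name": "jog_arm", "arguments": {"targets": [[0.013,0.05,0,0,-0.008,0.003,1],[0.026,0.1,0,0,-0.008,0.003,1],[0.04,0.15,0,0,-0.008,0.003,1],[0.052,0.2,0,0,-0.008,0.003,1],[0.0646,0.25,0,0,-0.008,0.003,1]]}}

```text
clock: 11.62
tool_pos: [594.8, 208.9, 277.1]
eef_rot: [179.9, 0.5, 160.3]
force: [1.7, -0.4, -5.5]
width: 0.183
grip_force: 30.0
```

Request:
{"name": "jog_arm", "arguments": {"targets": [[0,0.013,0,0,0,0,1],[0,0.013,0,0,0,0,1],[0,0.013,0,0,0,0,1],[0,0.013,0,0,0,0,1]]}}

```text
clock: 11.95
tool_pos: [598.4, 216.8, 277.2]
eef_rot: [180.0, 0.5, 160.3]
force: [0.6, 0.2, -5.4]
width: 0.183
grip_force: 30.0
```

```bash
python3 seat.py 80
python3 - <<'E'
from h import *
k=np.load("rel.npz");p,Rm=pose();W=r.get_calibration("wrist");a=r.read_camera("wrist")
pr=lambda X:proj(W,p+Rm@(k["t"]+k["R"]@np.array(X,float))).round(1)
print("pred lug corners",[pr(X).tolist() for X in((-6,-56,12),(30,-56,12),(-6,-32,12),(30,-32,12))])
m=cv2.inRange(cv2.cvtColor(a,cv2.COLOR_BGR2HSV),(26,170,120),(34,255,255))
n,l,st,ce=cv2.connectedComponentsWithStats(m);i=1+np.argmax(st[1:,4]);ct=cv2.findContours((l==i).astype(np.uint8),0,2)[0][0]
print(ce[i],st[i],cv2.approxPolyDP(ct,3,True)[:,0].tolist())
m=cv2.inRange(cv2.cvtColor(a,cv2.COLOR_BGR2HSV),(0,0,215),(179,40,255))
n,l,st,ce=cv2.connectedComponentsWithStats(m);print([(ce[i].round(1).tolist(),st[i].tolist()) for i in range(1,n) if st[i,4]>60][:6])
# flange -x end: grey; print gray column profile along predicted axis
print("pred flange -x corners",pr((-78,-25,12)),pr((-78,25,12)),"big hole",pr((-60,0,12)),"body -x",pr((-41,-32,62)),pr((-41,32,62)))
b=cv2.inRange(cv2.cvtColor(a,cv2.COLOR_BGR2HSV),(105,140,60),(120,255,255))
n,l,st,ce=cv2.connectedComponentsWithStats(b);print("blue",[st[i].tolist() for i in range(1,n) if st[i,4]>500])
cv2.imwrite("pics/w7.png",a)
E
```

```text
[597.99097994 221.0428686  140.0004897 ] tank in grinder [  2.28901229  -3.72791448 217.25108444] [  0.11473574  -0.45764151 -19.56267184]
shift [0.0037 0.0046 0.1715] turn [ 0.0013  0.0051 -0.004 ] rows 3.2921733653041696 0.08281985583509485
pred lug corners [[239.1, 212.9], [242.5, 259.4], [273.3, 212.9], [275.2, 259.4]]
[247.95833333 200.45833333] [239 200  21   5  24] [[239, 204], [241, 200], [259, 200], [241, 200]]
[([625.4, 23.1], [620, 0, 20, 42, 122]), ([355.1, 223.1], [336, 206, 39, 37, 1031]), ([87.6, 238.8], [65, 223, 39, 37, 671])]
pred flange -x corners [279.8 106.6] [357.8 106.5] big hole [318.8 135. ] body -x [258.5 180.9] [379.3 180.7]
blue [[244, 156, 133, 124, 6654], [352, 235, 21, 46, 507]]
```

Run:
```python
from tank import *
k=np.load("rel.npz");p,Rm=pose();W=r.get_calibration("wrist");a=cv2.imread("pics/w7.png");hsv=cv2.cvtColor(a,cv2.COLOR_BGR2HSV)
pr=lambda X:proj(W,p+Rm@(k["t"]+k["R"]@np.array(X,float))).round(1)
# cap in tank frame from view c4, for two heights
for z in(62,67):
    o,d=ray(c,f((347,290)));Rt=T(q).T;o=Rt@(o-q[:3]);d=Rt@d;X=o+d*(z-o[2])/d[2];print("cap tank",X.round(1),"pred now",pr(X),"obs 355.1 223.1")
m=cv2.inRange(hsv,(22,80,60),(38,255,255));m[:, :200]=0;m[:,330:]=0
n,l,st,ce=cv2.connectedComponentsWithStats(m);print("yel",[(st[i].tolist(),cv2.approxPolyDP(cv2.findContours((l==i).astype(np.uint8),0,2)[0][0],2.5,True)[:,0].tolist()) for i in range(1,n) if st[i,4]>80])
b=cv2.inRange(hsv,(105,120,30),(125,255,255))
n,l,st,ce=cv2.connectedComponentsWithStats(b);print("blue",[(st[i].tolist(),cv2.approxPolyDP(cv2.findContours((l==i).astype(np.uint8),0,2)[0][0],3,True)[:,0].tolist()) for i in range(1,n) if st[i,4]>2000])
print("handle -x end top pred",pr((-42,0,98)),"body -x low",pr((-41,-32,12)))
for u in(300,318,340):print(u,"gray 80..190 by 3",cv2.cvtColor(a,6)[80:190:3,u].tolist())
for u in(310,318,326):print(u,"v 150-260 V",hsv[150:260:4,u,2].tolist())
```

```text
cap tank [-16.9  17.9  62. ] pred now [351.4 223.5] obs 355.1 223.1
cap tank [-16.3  18.3  67. ] pred now [353.  227.8] obs 355.1 223.1
yel [([238, 196, 27, 50, 1123], [[243, 196], [238, 202], [242, 243], [263, 245], [259, 196]]), ([273, 341, 5, 26, 84], [[274, 341], [277, 366], [277, 343]])]
blue [([244, 156, 133, 125, 6788], [[364, 159], [273, 159], [261, 185], [265, 245], [245, 248], [247, 274], [265, 275], [267, 280], [280, 257], [284, 237], [300, 235], [299, 202], [307, 177], [330, 178], [336, 209], [357, 201], [374, 215], [376, 185]])]
handle -x end top pred [319.  198.1] body -x low [271.2 163.7]
300 gray 80..190 by 3 [71, 64, 117, 142, 192, 204, 203, 200, 203, 204, 201, 201, 200, 198, 199, 200, 198, 197, 197, 194, 195, 197, 195, 195, 196, 74, 53, 60, 60, 59, 63, 79, 96, 111, 118, 125, 133]
318 gray 80..190 by 3 [59, 59, 122, 143, 192, 203, 201, 201, 200, 144, 157, 134, 160, 154, 144, 161, 159, 86, 134, 195, 193, 192, 194, 195, 194, 71, 55, 57, 59, 59, 64, 79, 76, 42, 42, 38, 38]
340 gray 80..190 by 3 [51, 96, 126, 141, 189, 201, 200, 199, 198, 201, 200, 197, 196, 196, 197, 197, 197, 194, 192, 193, 193, 192, 192, 192, 190, 71, 57, 55, 57, 56, 64, 79, 95, 108, 119, 124, 130]
310 v 150-260 V [196, 146, 93, 100, 104, 114, 165, 46, 49, 47, 49, 53, 54, 61, 70, 73, 71, 69, 67, 71, 69, 67, 69, 66, 64, 66, 60, 59]
318 v 150-260 V [194, 143, 94, 101, 105, 115, 163, 47, 51, 51, 49, 49, 52, 63, 68, 69, 71, 69, 70, 72, 68, 67, 66, 65, 63, 62, 61, 61]
326 v 150-260 V [193, 143, 96, 99, 105, 113, 164, 47, 49, 48, 54, 51, 51, 62, 69, 67, 71, 69, 71, 67, 66, 66, 64, 67, 63, 65, 63, 59]
```

The tank has pitched in the grip, its +x end drooping. I'll fit the pitch and slip from these measured edges.

```bash
cat > slip.py <<'E'
from h import *
from scipy.optimize import least_squares
def slip(W,p,Rm,obs,k):
    piv=np.array([-3.8,0,88.])
    def M(s):
        Rb=rot([0,s[0],0]); return lambda X:p+Rm@(k["t"]+k["R"]@(piv+np.array([s[1],0,s[2]])+Rb@(np.array(X,float)-piv)))
    def res(s):
        o=[]
        for X,u,v in obs:
            e=proj(W,M(s)(X)); o+=[(e[0]-u) if u is not None else 0,(e[1]-v) if v is not None else 0]
        return np.array(o+[.3*s[1],.3*s[2]])
    q=least_squares(res,[0,0,0],loss="soft_l1");Rb=rot([0,q.x[0],0])
    return q.x,q.fun,k["t"]+k["R"]@(piv+[q.x[1],0,q.x[2]]-Rb@piv),k["R"]@Rb
E
python3 - <<'E'
from slip import *
k=dict(np.load("rel.npz"));p,Rm=pose();W=r.get_calibration("wrist")
obs=[((-78,0,12),None,91),((-60,0,12),None,119.5),((-41,0,12),None,154),((-6,-56,12),239,197),((30,-56,12),242,244),((-16.6,18.1,65),355.1,223.1)]
s,f,t,RR=slip(W,p,Rm,obs,k);print(s,f.round(1),t)
np.savez("rel.npz",t=t,R=RR)
E
python3 seat.py 130
```

```text
[ 8.30401035  0.72926666 -0.06419447] [ 0.  -0.5  0.   1.2  0.  -3.8 -1.3  2.4  0.7 -0.2 -2.3 -0.1  0.2 -0. ] [8.20495172e+00 3.91361953e-02 5.96889935e+01]
[601.11987935 219.95308718 190.24809087] tank in grinder [ -9.63053076  -3.73174383 217.74992525] [  0.13521645   7.83849694 -19.57156565]
shift [-0.0008  0.0048  0.1091] turn [ 0.001  -0.0871 -0.0043] rows 2.094885563041249 1.0961929180233234
```

Request:
{"name": "jog_arm", "arguments": {"targets": [[-0.001,0.005,0.03,0,-0.087,-0.004,1],[-0.001,0.005,0.06,0,-0.087,-0.004,1],[-0.001,0.005,0.09,0,-0.087,-0.004,1],[-0.001,0.005,0.109,0,-0.087,-0.004,1],[-0.001,0.005,0.109,0,-0.087,-0.004,1]]}}

```text
clock: 12.42
tool_pos: [599.2, 220.0, 185.0]
eef_rot: [-179.8, 7.9, 160.7]
force: [-0.7, -0.6, -6.2]
width: 0.182
grip_force: 30.0
```

Request:
{"name": "jog_arm", "arguments": {"targets": [[0,0,0,0,0,0,1],[0,0,0,0,0,0,1]]}}

```text
clock: 12.58
tool_pos: [601.8, 221.3, 192.2]
eef_rot: [179.9, 8.4, 160.7]
force: [0.4, -0.3, -4.4]
width: 0.181
grip_force: 30.0
```

```bash
cat > feat.py <<'E'
from slip import *
def feats(a):
    hsv=cv2.cvtColor(a,cv2.COLOR_BGR2HSV);m=cv2.inRange(hsv,(22,80,60),(38,255,255));m[:,:200]=0;m[:,330:]=0;m[300:]=0
    n,l,st,ce=cv2.connectedComponentsWithStats(m);i=1+np.argmax(st[1:,4]);print("yel",cv2.approxPolyDP(cv2.findContours((l==i).astype(np.uint8),0,2)[0][0],2.5,True)[:,0].tolist())
    m=cv2.inRange(hsv,(0,0,215),(179,40,255));n,l,st,ce=cv2.connectedComponentsWithStats(m)
    print("cap",[ce[i].round(1).tolist() for i in range(1,n) if st[i,4]>300])
    g=cv2.cvtColor(a,6)
    for u in(295,318,342):print(u,"v70-170 step2",g[70:170:2,u].tolist())
    for v in(95,100):print(v,"u260-380 step2",g[v,260:380:2].tolist())
if __name__=="__main__":
    s=r.state();print(s["force"],s["moment"]);a=r.read_camera("wrist");cv2.imwrite("pics/w8.png",a);feats(a)
E
python3 feat.py; python3 seat.py 72
```

```text
[ 0.44988465 -0.3126138  -4.39823691] [ 0.10147862  0.22607773 -0.02085213]
yel [[243, 196], [237, 201], [242, 243], [263, 244], [260, 200]]
cap [[317.9, 121.9], [255.6, 118.4], [234.4, 169.0], [354.8, 222.7], [22.8, 251.1]]
295 v70-170 step2 [192, 194, 194, 195, 195, 197, 198, 196, 194, 183, 157, 243, 242, 241, 241, 241, 242, 242, 242, 242, 242, 241, 242, 241, 241, 242, 241, 240, 242, 241, 240, 240, 241, 240, 240, 240, 239, 238, 239, 238, 238, 240, 136, 72, 73, 71, 73, 75, 74, 74]
318 v70-170 step2 [194, 195, 193, 194, 194, 193, 196, 194, 197, 186, 155, 241, 240, 240, 240, 239, 239, 240, 213, 171, 199, 198, 197, 199, 199, 202, 202, 201, 202, 204, 124, 99, 179, 237, 237, 237, 238, 237, 237, 236, 237, 237, 134, 74, 72, 75, 70, 72, 73, 73]
342 v70-170 step2 [196, 197, 196, 194, 195, 197, 195, 198, 198, 185, 153, 239, 237, 239, 237, 237, 236, 238, 238, 238, 238, 238, 238, 238, 237, 237, 238, 237, 237, 237, 236, 237, 237, 236, 236, 236, 235, 235, 235, 235, 234, 236, 130, 72, 73, 72, 73, 73, 73, 72]
95 u260-380 step2 [196, 196, 197, 197, 200, 200, 195, 196, 200, 241, 243, 243, 243, 242, 242, 241, 242, 241, 242, 242, 241, 241, 241, 242, 241, 241, 240, 242, 240, 240, 239, 240, 239, 240, 239, 239, 240, 239, 238, 238, 239, 238, 238, 237, 238, 237, 236, 236, 237, 236, 205, 199, 198, 196, 197, 197, 195, 195, 195, 193]
100 u260-380 step2 [197, 196, 197, 197, 197, 197, 197, 195, 202, 241, 243, 242, 242, 242, 242, 242, 242, 241, 241, 241, 242, 242, 240, 241, 240, 239, 240, 240, 240, 239, 240, 239, 240, 239, 239, 239, 239, 239, 238, 238, 238, 237, 238, 238, 237, 237, 236, 237, 237, 232, 201, 200, 199, 199, 198, 197, 198, 196, 196, 197]
[601.11987935 219.95308718 132.24809087] tank in grinder [  0.43114572   2.18861607 132.52478878] [  0.23426815  -0.1181373  -19.16338   ]
shift [ 0.0115 -0.0027  0.0748] turn [0.0026 0.0013 0.0001] rows 1.452160905530396 0.03706421172113902
```

There's no further slip: the flange edge is at row 91 and the hole centred at row 120, as fitted. I'll go down to just above the pegs.

Request:
{"name": "jog_arm", "arguments": {"targets": [[0.003,0,0.02,0,0,0,1],[0.006,0,0.04,0,0,0,1],[0.009,0,0.06,0,0,0,1],[0.011,0,0.074,0,0,0,1],[0.011,0,0.074,0,0,0,1]]}}

```text
clock: 13.05
tool_pos: [600.3, 221.9, 128.2]
eef_rot: [-179.9, 8.1, 160.8]
force: [-0.7, -0.2, -6.0]
width: 0.185
grip_force: 30.0
```

Request:
{"name": "jog_arm", "arguments": {"targets": [[0,0,0,0,0,0,1],[0,0,0,0,0,0,1],[0,0,0,0,0,0,1]]}}

```text
clock: 13.3
tool_pos: [601.8, 222.6, 132.4]
eef_rot: [179.8, 8.4, 160.8]
force: [0.2, 0.0, -5.3]
width: 0.182
grip_force: 30.0
```

```bash
python3 seat.py 72; python3 feat.py |head -5
```

```text
[601.11987935 219.95308718 132.24809087] tank in grinder [-0.10904515  2.98926961 72.19800569] [  0.21526836  -0.09392298 -19.10009488]
shift [-0.0002 -0.0035  0.0003] turn [0.0025 0.001  0.0008] rows 0.066584294660163 0.035822493241187414
[ 0.22309245  0.01793461 -5.28342856] [ 0.08838331  0.14006704 -0.01613652]
yel [[245, 196], [238, 201], [242, 243], [263, 244], [260, 200]]
cap [[203.1, 91.4], [317.7, 121.7], [239.4, 136.2], [217.0, 194.6], [354.8, 222.7], [225.1, 255.4]]
295 v70-170 step2 [183, 181, 182, 182, 183, 181, 180, 180, 180, 169, 147, 235, 234, 234, 234, 235, 233, 234, 235, 234, 233, 234, 234, 233, 233, 234, 232, 233, 233, 232, 232, 232, 232, 232, 231, 230, 230, 231, 232, 231, 230, 231, 127, 64, 67, 66, 70, 68, 73, 69]
318 v70-170 step2 [182, 180, 182, 180, 182, 182, 182, 181, 181, 170, 147, 235, 231, 232, 232, 231, 232, 233, 192, 168, 182, 194, 221, 225, 204, 166, 143, 181, 186, 188, 115, 90, 167, 227, 229, 229, 229, 229, 228, 227, 227, 229, 123, 66, 67, 69, 68, 67, 68, 70]
```

Request:
{"name": "jog_arm", "arguments": {"targets": [[0,-0.0035,0,0.002,0,0,1],[0,-0.0035,0,0.002,0,0,1],[0,-0.0035,0,0.002,0,0,1],[0,-0.0035,0,0.002,0,0,1]]}}

```text
clock: 13.68
tool_pos: [600.1, 219.7, 130.5]
eef_rot: [-179.9, 8.3, 160.8]
force: [0.3, -0.4, -4.9]
width: 0.179
grip_force: 30.0
```

```bash
python3 seat.py 72
python3 - <<'E'
from seat import *
W=r.get_calibration("wrist");a=r.read_camera("wrist");g=cv2.cvtColor(a,6);p,Rm=pose();k=np.load("rel.npz")
print("peg tip pred",proj(W,G(sq,(-60,0,67))),"shoulder",proj(W,G(sq,(-60,0,59))))
h=lambda z:proj(W,p+Rm@(k["t"]+k["R"]@np.array([-60.,0,z])))
print("hole pred top/under",h(12),h(0))
print("     "," ".join(f"{u:3d}" for u in range(302,337,2)))
for v in range(100,140,2):print(v,g[v,302:337:2])
E
```

```text
[601.11987935 219.95308718 132.24809087] tank in grinder [-0.93386244 -0.63111835 70.20671731] [ -0.06274656   0.03609929 -19.13095875]
shift [-0.0014  0.0007 -0.0021] turn [-0.0006 -0.0004  0.0009] rows 0.049946133424660547 0.014265171865043802
peg tip pred [319.767247   117.43066672] shoulder [319.73394638 115.12692108]
hole pred top/under [318.72222561 120.68008121] [318.69969821 116.88486331]
      302 304 306 308 310 312 314 316 318 320 322 324 326 328 330 332 334 336
100 [234 234 233 234 233 233 232 231 231 232 231 230 231 231 231 230 231 229]
102 [233 233 233 233 232 232 231 231 232 231 231 231 231 230 231 230 230 229]
104 [233 233 232 232 233 232 232 232 232 233 231 231 232 231 231 231 230 230]
106 [233 234 233 233 234 230 224 202 189 209 222 230 232 232 230 231 232 231]
108 [234 233 233 233 210 160 153 161 165 164 159 174 215 232 231 232 230 231]
110 [233 234 233 199 165 158 164 177 184 182 177 167 158 204 231 231 231 230]
112 [233 235 212 168 179 157 175 189 200 199 192 178 157 155 223 232 230 229]
114 [233 232 170 184 181 161 183 202 217 221 219 186 161 144 175 229 230 230
[... 237 characters left out ...]
22 [233 186 105 180 188 183 157 164 177 183 174 154 136 146 119 206 232 229]
124 [233 208 113 142 187 187 183 161 152 149 144 143 159 139 138 219 230 229]
126 [232 229 145  92 170 185 189 187 184 179 181 184 164  93 166 228 229 228]
128 [231 232 193 116  82 137 175 185 187 187 175 135  82 130 207 230 229 229]
130 [232 232 228 170 113  79  85 107 116 104  88  80 127 184 229 230 229 229]
132 [231 232 231 228 190 145 114  94  90  97 121 152 204 227 229 230 230 229]
134 [231 232 231 231 230 225 195 175 164 179 202 224 230 230 228 230 229 228]
136 [232 230 231 231 230 229 232 228 227 230 230 228 229 228 228 229 229 228]
138 [231 230 230 229 229 229 229 228 228 228 229 228 227 229 228 227 227 227]
```

Through the big hole the peg tip shows at about (320,117), against a prediction of (319.8,117.4) and a hole centre of (318.7,117). That's aligned to about 1 mm, so I'll descend gently.

Request:
{"name": "jog_arm", "arguments": {"targets": [[-0.001,0.0007,0.003,0,0,0,1],[-0.001,0.0007,0.006,0,0,0,1],[-0.001,0.0007,0.009,0,0,0,1],[-0.001,0.0007,0.012,0,0,0,1],[-0.001,0.0007,0.012,0,0,0,1]]}}

```text
clock: 14.15
tool_pos: [601.9, 219.8, 119.9]
eef_rot: [-179.9, 8.2, 160.8]
force: [-1.4, 0.9, -6.1]
width: 0.18
grip_force: 30.0
```

```bash
python3 seat.py 45
```

```text
[601.11987935 219.95308718 105.24809087] tank in grinder [ 6.18844036e-01 -1.64914112e-02  5.96594252e+01] [ -0.08256983   0.13292665 -19.12030842]
shift [ 0.0035 -0.      0.018 ] turn [-0.0008 -0.0015  0.001 ] rows 0.3520416293294145 0.024725052735624243
```

Request:
{"name": "jog_arm", "arguments": {"targets": [[0.001,0,0.003,0,0,0,1],[0.0015,0,0.006,0,0,0,1],[0.002,0,0.009,0,0,0,1],[0.0025,0,0.011,0,0,0,1],[0.0025,0,0.011,0,0,0,1]]}}

```text
clock: 14.57
tool_pos: [601.4, 219.9, 111.4]
eef_rot: [-179.9, 8.2, 160.8]
force: [-0.3, 2.5, -6.6]
width: 0.18
grip_force: 30.0
```

```bash
python3 seat.py 45
```

```text
[601.11987935 219.95308718 105.24809087] tank in grinder [ 0.23766904 -0.05189959 51.12004763] [ -0.07454157   0.07259639 -19.12105347]
shift [ 0.0015 -0.      0.0075] turn [-0.0007 -0.0008  0.001 ] rows 0.1469704604981319 0.018501641809832523
```

Light forces only, so it is sliding down the pegs. Now the last 6 mm.

Request:
{"name": "jog_arm", "arguments": {"targets": [[0.0003,0,0.002,0,0,0,1],[0.0006,0,0.004,0,0,0,1],[0.001,0,0.006,0,0,0,1],[0.001,0,0.007,0,0,0,1],[0.001,0,0.007,0,0,0,1]]}}

```text
clock: 14.98
tool_pos: [601.8, 219.8, 106.7]
eef_rot: [-179.9, 8.3, 160.8]
force: [-0.1, 2.1, -2.5]
width: 0.181
grip_force: 30.0
```

```bash
python3 seat.py 45
```

```text
[601.11987935 219.95308718 105.24809087] tank in grinder [ 0.69468896  0.05726266 46.44254919] [-4.06279471e-02  1.08815988e-02 -1.91268306e+01]
shift [ 0.0011 -0.0001  0.0017] turn [-0.0003 -0.0001  0.0009] rows 0.03858973519572023 0.012152101548804356
```

Request:
{"name": "jog_arm", "arguments": {"targets": [[0.001,0,0.001,0,0,0,1],[0.001,0,0.002,0,0,0,1],[0.001,0,0.003,0,0,0,1],[0.001,0,0.003,0,0,0,1]]}}

```text
clock: 15.32
tool_pos: [602.8, 219.7, 105.9]
eef_rot: [-180.0, 8.5, 160.7]
force: [5.4, 0.1, 4.1]
width: 0.179
grip_force: 30.0
```

```bash
python3 seat.py 45|head -1
```

```text
[601.11987935 219.95308718 105.24809087] tank in grinder [ 1.91517307  0.33478807 45.63142616] [  0.04305108  -0.20638809 -19.14811425]
```

Firm seating contact of about 10 N at a computed height of 45.6 mm. Now release, slowly opening in place.

Request:
{"name": "jog_arm", "arguments": {"targets": [[0,0,0,0,0,0,0.5],[0,0,0,0,0,0,0.5],[0,0,0,0,0,0,0.5],[0,0,0,0,0,0,0.5],[0,0,0,0,0,0,0.5]]}}

```text
clock: 15.73
tool_pos: [600.7, 219.8, 103.1]
eef_rot: [-179.8, 8.2, 160.8]
force: [0.8, -0.2, -0.4]
width: 0.488
grip_force: 0.0
```

Request:
{"name": "jog_arm", "arguments": {"targets": [[0,0,-0.02,0,0,0,0.4],[0,0,-0.06,0,0,0,0.4],[0,0,-0.1,0,0,0,0.4],[0,0,-0.14,0,0,0,0.4],[0,0,-0.18,0,0,0,0.4]]}}

```text
clock: 16.15
tool_pos: [581.1, 227.0, 247.4]
eef_rot: [-179.8, 8.2, 160.8]
force: [0.0, -0.0, -0.2]
width: 0.603
grip_force: 0.0
```

Request:
{"name": "jog_arm", "arguments": {"targets": [[0,0,0,0,0.09,0,0.4],[0,0,0,0,0.09,0,0.4],[0,0,0,0,0.09,0,0.4],[0,0,0,0,0.09,0,0.4]]}}

```text
clock: 16.48
tool_pos: [581.8, 226.6, 244.2]
eef_rot: [-179.8, 0.1, 160.7]
force: [0.1, -0.5, 0.0]
width: 0.599
grip_force: 0.0
```

Run:
```python
from fit2 import *
from feat import feats
s=r.state();print(s["tool_pos"],s["eef_rot"],s["width"])
W=r.get_calibration("wrist");a=r.read_camera("wrist");cv2.imwrite("pics/w9.png",a)
P=lambda X:proj(W,G(sq,(X[0],X[1],X[2]+45))).round(1).tolist()
print("pred seated: flange -x",P((-78,-25,12)),P((-78,25,12)),"hole",P((-60,0,12)),"lug",P((-6,-56,12)),P((30,-56,12)),"cap",P((-16.6,18.1,65)),"body",P((-41,0,12)))
feats(a)
print("knob pred",proj(W,G(sq,(-58+sq[4],-79,104))),[b for b in blobs(a,(0,170,100),(6,255,255),60)])
Rg=rot([180,0,180+sq[2]])
for z in(150,71):go(G(sq,(-58+sq[4],-79,z)),Rm=Rg)
```

```text
[581.82572894 226.58316235 244.24983091] [-1.79753994e+02  1.21722593e-01  1.60705583e+02] 0.5994016731947197
pred seated: flange -x [295.5, 120.5] [343.0, 120.4] hole [319.2, 137.7] lug [269.0, 186.7] [270.3, 217.2] cap [338.2, 189.9] body [319.2, 155.4]
yel [[271, 186], [270, 216], [287, 216], [286, 187]]
cap [[22.0, 107.7], [31.7, 16.7], [318.9, 139.1], [270.3, 152.4], [250.6, 194.9], [338.6, 191.6], [67.2, 266.3]]
295 v70-170 step2 [71, 70, 69, 70, 70, 73, 75, 72, 74, 75, 73, 75, 77, 78, 74, 75, 75, 113, 177, 176, 177, 179, 177, 179, 178, 179, 211, 205, 204, 203, 204, 203, 204, 203, 197, 195, 197, 197, 199, 196, 197, 197, 193, 193, 124, 64, 67, 87, 112, 133]
318 v70-170 step2 [69, 68, 68, 71, 68, 71, 68, 67, 69, 69, 74, 75, 75, 70, 70, 69, 71, 112, 174, 179, 178, 177, 178, 176, 176, 167, 229, 232, 232, 232, 176, 137, 168, 196, 224, 225, 182, 126, 174, 230, 230, 230, 229, 222, 88, 67, 67, 83, 63, 55]
342 v70-170 step2 [66, 67, 73, 73, 67, 63, 56, 60, 59, 60, 63, 59, 59, 60, 59, 107, 95, 108, 178, 177, 181, 181, 182, 180, 180, 160, 218, 224, 224, 223, 216, 218, 218, 218, 217, 215, 
[... 326 characters left out ...]
84]
100 u260-380 step2 [112, 112, 107, 106, 104, 107, 104, 96, 89, 85, 88, 85, 89, 90, 84, 77, 72, 74, 75, 76, 71, 72, 74, 74, 78, 76, 73, 69, 69, 69, 70, 70, 67, 69, 67, 69, 68, 78, 105, 106, 107, 107, 106, 107, 108, 77, 63, 64, 65, 64, 63, 66, 69, 75, 77, 77, 80, 78, 82, 87]
knob pred [235.70641259 157.31550216] [([547.4, 90.2], [525, 38, 39, 110, 1439]), ([507.1, 111.5], [485, 60, 51, 101, 1376]), ([236.6, 157.9], [227, 146, 21, 22, 192]), ([50.3, 277.8], [37, 269, 24, 22, 270])]
shift [ 0.032  -0.0983  0.1186] turn [-0.0025  0.0015 -0.0006] rows 3.0183235803167614 0.03810554574519418
shift [ 0.0323 -0.0979  0.2173] turn [-0.0025  0.0015 -0.0006] rows 4.614591006590557 0.03810554574519418
```

The tank is seated as predicted: the lug and flange edges match the seated pose within about 1 px, and the lock is still back. I'm not sure how high the gripper body sits over the handle, so I'll turn the wrist 90° and grip the knob along x.

Request:
{"name": "jog_arm", "arguments": {"targets": [[0.032,-0.098,0.04,0,0,0.39,0.5],[0.032,-0.098,0.04,0,0,0.39,0.5],[0.032,-0.098,0.04,0,0,0.39,0.5],[0.032,-0.098,0.04,0,0,0.39,0.5],[0.032,-0.098,0.04,0,0,0.39,0.5]]}}

```text
clock: 16.95
tool_pos: [530.1, 160.8, 213.2]
eef_rot: [-179.9, 0.2, 125.3]
force: [-0.1, 1.2, 1.5]
width: 0.5
grip_force: 0.0
```

Request:
{"name": "jog_arm", "arguments": {"targets": [[0,0,0,0,0,0.39,0.5],[0,0,0,0,0,0.39,0.5],[0,0,0,0,0,0.39,0.5],[0,0,0,0,0,0.39,0.5],[0,0,0,0,0,0.39,0.5]]}}

```text
clock: 17.37
tool_pos: [530.9, 161.6, 213.9]
eef_rot: [179.8, 0.2, 90.2]
force: [-0.7, -0.6, -0.1]
width: 0.497
grip_force: 0.0
```

Request:
{"name": "jog_arm", "arguments": {"targets": [[0,0,0,0,0,0.22,0.5],[0,0,0,0,0,0.22,0.5],[0,0,0,0,0,0.22,0.5],[0,0,0,0,0,0.22,0.5],[0,0,0,0,0,0.22,0.5]]}}

```text
clock: 17.78
tool_pos: [531.1, 161.5, 214.0]
eef_rot: [179.8, 0.2, 71.0]
force: [0.7, 0.5, 1.4]
width: 0.498
grip_force: 0.0
```

```bash
cat > knob.py <<'E'
from fit2 import *
import sys
Rg=rot([180,0,90+sq[2]]);j=float(sys.argv[1])
print(r.state()["eef_rot"],r.state()["joint_positions"][5],r.state()["width"])
for z in(130,71):go(G(sq,(-58+j,-79,z)),Rm=Rg)
E
python3 knob.py 11.1
python3 - <<'E'
from fit2 import *
W=r.get_calibration("wrist");a=r.read_camera("wrist")
print("knob pred",proj(W,G(sq,(-58+sq[4],-79,104))),[b for b in blobs(a,(0,170,100),(6,255,255),60)])
E
```

```text
[1.79807090e+02 1.52549635e-01 7.09677930e+01] 32.53013480497593 0.49787903773668707
shift [-0.0007  0.0003  0.105 ] turn [0.0021 0.0017 0.0019] rows 2.015149775946966 0.04183930263658741
shift [-5.000e-04  1.000e-04  1.788e-01] turn [0.0021 0.0017 0.0019] rows 3.429960849428902 0.04183930263658741
knob pred [317.94203623 191.80313422] [([318.4, 191.1], [308, 180, 22, 22, 135])]
```

Request:
{"name": "jog_arm", "arguments": {"targets": [[0,0,0.05,0,0,0,0.5],[0,0,0.1,0,0,0,0.5],[0,0,0.14,0,0,0,0.5],[0,0,0.165,0,0,0,0.5],[0,0,0.178,0,0,0,0.5]]}}

```text
clock: 18.25
tool_pos: [529.8, 160.4, 67.7]
eef_rot: [-179.9, 0.3, 70.9]
force: [0.4, 0.2, -0.6]
width: 0.501
grip_force: 0.0
```

Request:
{"name": "jog_arm", "arguments": {"targets": [[0,0,0,0,0,0,1],[0,0,0,0,0,0,1],[0,0,0,0,0,0,1],[0,0,0,0,0,0,1],[0,0,0,0,0,0,1]]}}

```text
clock: 18.67
tool_pos: [533.3, 161.2, 74.4]
eef_rot: [179.6, 0.0, 70.8]
force: [-0.7, 0.1, 4.4]
width: 0.215
grip_force: 30.0
```

Request:
{"name": "jog_arm", "arguments": {"targets": [[0,0,0,0,0,0,1],[0,0,0,0,0,0,1]]}}

```text
clock: 18.83
tool_pos: [533.3, 161.2, 74.4]
eef_rot: [179.6, 0.0, 70.8]
force: [0.4, -0.1, 5.6]
width: 0.222
grip_force: 30.0
```

```bash
python3 knob.py 70.5
```

```text
[1.79640283e+02 3.37684886e-04 7.07676275e+01] 32.682466869051204 0.22158890068860804
shift [-0.0015  0.0726 -0.069 ] turn [ 0.004   0.     -0.0003] rows 1.9227032259637373 0.050407042999787016
shift [-0.0015  0.0722  0.0047] turn [ 0.004   0.     -0.0003] rows 1.3878741308797433 0.050407042999787016
```

Request:
{"name": "jog_arm", "arguments": {"targets": [[0,0.012,0,0,0,0,1],[0,0.024,0,0,0,0,1],[0,0.036,0,0,0,0,1],[0,0.048,0,0,0,0,1],[0,0.058,0,0,0,0,1]]}}

```text
clock: 19.25
tool_pos: [577.2, 145.8, 74.4]
eef_rot: [179.7, 0.0, 70.8]
force: [-2.8, 0.9, 6.0]
width: 0.217
grip_force: 30.0
```

Request:
{"name": "jog_arm", "arguments": {"targets": [[0,0.006,0,0,0,0,1],[0,0.011,0,0,0,0,1],[0,0.0145,0,0,0,0,1],[0,0.0145,0,0,0,0,1],[0,0.0145,0,0,0,0,1]]}}

```text
clock: 19.67
tool_pos: [587.6, 142.1, 74.4]
eef_rot: [179.7, 0.0, 70.8]
force: [-2.0, 1.1, 6.0]
width: 0.218
grip_force: 30.0
```

```bash
python3 knob.py 70
```

```text
[1.79710786e+02 3.21059376e-02 7.07653382e+01] 29.70653962444488 0.2179991510994925
shift [-0.0014 -0.0001 -0.0695] turn [ 0.0032  0.0004 -0.0004] rows 1.3328150978900692 0.0408799129320964
shift [-0.0013 -0.0005  0.0043] turn [ 0.0032  0.0004 -0.0004] rows 0.08667510695741781 0.0408799129320964
```

At about 70 mm by computation, but no stop felt yet. I'll push slightly further to feel it.

Request:
{"name": "jog_arm", "arguments": {"targets": [[0,0.002,0,0,0,0,1],[0,0.004,0,0,0,0,1],[0,0.004,0,0,0,0,1]]}}

```text
clock: 19.92
tool_pos: [587.8, 142.1, 74.4]
eef_rot: [-179.9, 0.1, 70.8]
force: [-13.3, 4.1, 11.2]
width: 0.22
grip_force: 30.0
```

The stop is reached: 3 mm commanded, no motion, 14 N. I'll release, lift off and check.

Request:
{"name": "jog_arm", "arguments": {"targets": [[0,0,0,0,0,0,0.5],[0,0,0,0,0,0,0.5],[0,0,0,0,0,0,0.5],[0,0,0,0,0,0,0.5],[0,0,0,0,0,0,0.5]]}}

```text
clock: 20.33
tool_pos: [590.0, 140.6, 72.0]
eef_rot: [179.8, 0.1, 70.7]
force: [-0.8, 0.7, 0.5]
width: 0.498
grip_force: 0.0
```

Request:
{"name": "jog_arm", "arguments": {"targets": [[0,0,-0.02,0,0,0,0.5],[0,0,-0.06,0,0,0,0.5],[0,0,-0.1,0,0,0,0.5],[0,0,-0.15,0,0,0,0.5],[0,0,-0.2,0,0,0,0.5]]}}

```text
clock: 20.75
tool_pos: [589.1, 141.0, 232.9]
eef_rot: [179.9, 0.2, 70.7]
force: [0.6, -0.5, 0.6]
width: 0.501
grip_force: 0.0
```

Request:
{"name": "jog_arm", "arguments": {"targets": [[0,0,0,0,0,0,0.5],[0,0,0,0,0,0,0.5],[0,0,0,0,0,0,0.5]]}}

```text
clock: 21.0
tool_pos: [589.6, 141.1, 231.6]
eef_rot: [179.8, 0.1, 70.7]
force: [-0.6, -0.5, -0.5]
width: 0.499
grip_force: 0.0
```

Run:
```python
from fit2 import *
print(r.state()["tool_pos"],r.state()["force"])
W=r.get_calibration("wrist");a=r.read_camera("wrist");cv2.imwrite("pics/wA.png",a)
for j in(60,66,70):print(j,proj(W,G(sq,(-58+j,-79,104))))
print([b for b in blobs(a,(0,170,100),(6,255,255),40)])
P=lambda X:proj(W,G(sq,(X[0],X[1],X[2]+45))).round(1).tolist()
print("lug pred",[P(X) for X in((-6,-56,12),(30,-56,12),(-6,-32,12),(30,-32,12))],"cap",P((-16.6,18.1,65)))
print(blobs(a,(22,80,60),(38,255,255),40),[b for b in blobs(a,(0,0,215),(179,40,255),200)])
```

```text
[589.62762857 141.10999379 231.5975759 ] [-0.58456064 -0.47280383 -0.52477642]
60 [303.75831296 186.80398278]
66 [310.20600069 186.79312932]
70 [314.50395042 186.78589454]
[([314.7, 186.3], [305, 176, 20, 21, 75]), ([373.9, 368.2], [363, 360, 23, 20, 284]), ([377.5, 387.3], [374, 381, 8, 12, 61])]
lug pred [[297.4, 154.2], [331.9, 154.2], [297.0, 130.9], [332.1, 130.8]] cap [279.7, 75.4]
[([430.5, 123.1], [421, 113, 20, 21, 342]), ([315.0, 142.3], [298, 136, 35, 19, 292]), ([26.6, 171.7], [0, 158, 56, 29, 1082]), ([211.8, 348.7], [208, 326, 10, 42, 171]), ([423.2, 349.0], [419, 327, 9, 41, 152]), ([285.6, 393.1], [270, 392, 33, 4, 40])] [([350.5, 110.4], [299, 48, 85, 116, 2830]), ([280.5, 74.5], [268, 61, 26, 27, 566]), ([237.3, 97.9], [223, 72, 33, 54, 1211]), ([262.7, 174.0], [230, 169, 66, 12, 718]), ([362.1, 174.0], [347, 168, 31, 13, 375]), ([273.2, 373.8], [248, 351, 62, 42, 1823])]
```

The knob is at 314.7 px against 314.5 predicted for 70 mm, and the lug and cap are at their seated predictions. Handing in.

```bash
python3 -c "
from station import r
print(r.close_job())"
```

```text
the job is handed in; nothing more can be done
None
```

The tank is on both pegs and the lock is at its end stop, handed in at about 21 s; wrist-camera edges agreed with the seated, locked pose to about 1 px, but no verdict came back, and I viewed 11 pictures, one over the limit of 10.

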